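# Rack the bearing cleaner and open its safety cap

### The arm

A 6-joint arm with a two-finger parallel gripper is mounted at the origin on the work surface. World frame = base frame: x ahead of the robot, y to its left, z up, the work surface at z = 0. Lengths are in m, angles in rad, forces in N, time in s.
With the tool pointing down it reaches from about 0.425 to 0.95 m from the base axis. Payload 3.5 kg.
Tool frame: the origin (TCP) lies at the very end of the fingers, on their centre line; the grasp point (between the pads) lies 19 mm behind it (ctrl.grip_point_offset is the distance from the TCP to the grasp point, in m); z points along the fingers, y is the line along which they close (so a half turn about z gives the same grasp; the last joint's range is limited). The gripper opens to 85 mm and grips with 20 to 120 N. Pads are 22 mm wide; open, the fingers measure 114 mm over their backs; the gripper's body (76 mm by 85 mm) begins 54 mm behind the grasp point. The pads swing forward as they close: fully open they stand 13 mm farther back than shut.
Start: joints at [-1.39, 0.286, 1.577, -0, 1.279, -0.15], TCP at [0.219, -0.638, 0.231] pointing down, gripper open.
Joint ranges: [-2.77, 2.77], [-0.9, 2.22], [0.21, 2.48], [-1.53, 4.67], [0.24, 2.81], [-2.84, 2.84]. Speed limits (rad/s): [2.79, 2.79, 3.14, 3.14, 3.14, 3.14].

### API

Orientations are given as a unit quaternion [x, y, z, w].
In Python, from plant import ctrl gives the robot as it stands. The module is installed in compiled form; this text tells all that it offers.
- The arm moves only by the shell command python3 -m pendant 'ROWS' [OPENING] [FORCE]. ROWS is JSON, a list of rows, each an object of numbers: "dx", "dy", "dz": the shift along the tool's x, y, z in cm; "twist": the turn about the tool's z in degrees. A call has 1 to 10 rows; each row is the pose to reach, as a shift and turn from the pose commanded when the call began, along the tool's axes at that moment; what a row does not reach only later rows make up. A row lasts 1/8 s, in which the tool goes at most 62.5 mm and 10.7 degrees, less where a joint would pass 70% of its speed; a pose out of reach is approached as far as the arm can. A call with a gripper value outside its range is refused whole. OPENING is the opening in per cent of the stroke, from 0 (shut) to 100 (fully open), set as the call begins (- or left out, the last holds). The fingers move at their own pace and stop on an object; FORCE is the grip in N (left out, the last holds). Time passes only in rows, so rows that repeat a pose let the fingers close. It gives the time, the measured TCP pose, the force, the opening and the grip force at its end, in the units of the state.
- ctrl.get_state(): the state, without advancing time (a new reading comes with each control period).
- ctrl.read_camera(name): name is "scene" or "top" or "wrist"; returns a dict with "img" (384x512x3 uint8, red, green, blue), "depth" (384x512 float32, m along the optical axis (not along the pixel's ray), 0 where there is no reading), "camera_matrix" (3x3 intrinsics, pixels), "xyz" and "rotation" of the camera in the world; the wrist camera has in their place "tool_from_camera" (4x4, takes a point from camera to tool coordinates, whose origin is the TCP and whose axes are the flange's). Camera axes: x right, y up, looking along -z (the intrinsics and any distortion apply to the point x, -y, -z); pixel columns grow to the right and rows downward; lengths in m; the calibration is good to about 2 mm. A picture is of the moment at which its call begins: read the wrist's pose just before it.
- ctrl.sign_off(): hands the job in; it is judged then, once.
The state is a dict: "time": time; "qpos": joint angles; "dq": joint speeds; "joint_efforts": joint torques, N m; "eef_pos": TCP position; "tcp_rot": TCP orientation; "contact_force": force on the tool from outside, world axes, zero at the start; "wrist_torque": the same for the moment, N m; "opening": opening from 0.0 (shut) to 1.0 (fully open); "finger_force": force on a finger pad.
Only numpy, scipy, OpenCV 4.12 (cv2) and the standard library are available. Lean on these libraries where they do the work, as an engineer would, in place of code of your own. Each camera call takes 0.05 s, during which the arm holds its last target. There are 200 camera calls.

### The job

Get the bearing cleaner ready for use: set the white bottle with the green label fully home in its own well of the rack, the one with the green plate, without dropping it, so that the square well keeps it from turning. Then press its black safety cap down, twist it anticlockwise while pressed until it is free, lift it off, and finish still holding the cap upright, straight above the mouth of the bottle with about 6 cm of air between, the bottle still standing in its well. Leave the oil bottle, the truck, the wheels and the wrench where they are.

Things in the scene. Friction and masses are not known exactly. Their poses are not given: they have to be found in the camera images.
- cleaner: Loose square white plastic bottle of bearing cleaner, green label, upright on the counter at the start, 0.15 to 0.29 kg. Upright 54 x 54 mm sides from 0 to 80 mm above its underside, then a round shoulder to 90 mm and a round neck. Origin: centre of the underside; z up, x and y square to the sides. It may stand in its well in any of its four quarter turns, and can turn there up to 7 degrees from square.
- cleaner_rim (a point): Centre of the rim of the bottle's mouth, at the top of the neck, inside the cap at first; 116 mm above the underside, neck 27 mm across. Axes as the bottle's.
- cap: The bottle's loose black push-and-turn cap: a twelve-sided ribbed cylinder, 44 mm across flats, 46 mm over corners, 28 mm tall, 31 g, white turn arrow on top. Origin: centre of the underside of its skirt; z up; flats face along x and every 30 degrees from it. Closed, the origin is 98 mm above the bottle's underside and cap x lies along bottle x; two inner lugs then sit behind safety teeth.
- cap_top (a point): Centre of the cap's top, 28 mm above the skirt's underside. A sprung seal inside pushes the cap up: 4 N when closed, 10 N at the end stop 4.5 mm lower. Pressed down by 3 to 4.5 mm it clears the teeth and turns, anticlockwise seen from above only. After 45 to 130 degrees relative to the bottle (aim for 75) it is free to lift; let up there, the spring raises it 3 mm.
- well_green_floor (a point): Centre of the inner floor of the rack's green-plated well, the bottle's own place, empty at first. Wells are 60 x 60 mm, 30 mm deep, mouth chamfered 3 mm, in 100 x 100 mm pine blocks, three in a row 104 mm apart in varying order; block tops 46 mm above the counter, well floors 16 mm. z up, x and y square to the walls; the colour plate is on the well's +x side, on top and down the face.
- well_yellow_floor (a point): The same for the yellow-plated well: empty, belongs to another bottle.
- well_blue_floor (a point): The same for the blue-plated well, in which the oil bottle stands.
- oil: Loose square amber oil bottle with blue label and black nozzle, 54 x 54 mm, 100 mm tall, standing in the blue well; to be left alone. Origin: centre of the underside.
- truck: Loose grey cast skateboard truck standing on its base plate (55 x 82 mm), axle 200 mm long along its x at 42 mm height, 50 mm tall; to be left alone. Origin: centre of the base plate's underside.
- wheel_a: Loose red wheel lying flat, 55 mm across, 34 mm tall; to be left alone. Origin: centre of the underside.
- wheel_b: A second red wheel like the first; to be left alone.
- wrench: Loose steel T-shaped speed wrench lying flat, 128 mm along its x, 77 mm along its +y, 18 mm tall; to be left alone. Origin: on the counter under the middle of its cross bar.
Things that resemble listed ones, but are neither listed nor needed, are in the scene too. Leave any blue or purple look-alike of the cap alone.

How it is judged:
On the way, in this order (a step that is already met when the one before it is completed fails the run):
1. the bottle stands upright, fully home in the green-plated well, its cap still closed and not pressed (horizontal distance between cleaner and well_green_floor below 0.008 m and z of cleaner in the frame of well_green_floor below 0.003 m and angle between cleaner's own z axis and vertical below 0.07 rad and z of cap in the frame of cleaner between 0.0965 and 0.1 m and angle between the x axis of cap and the x axis of cleaner, either way round below 0.35 rad), for 0.2 s.
2. the cap is pressed down on the bottle in its well, past the safety teeth (horizontal distance between cleaner and well_green_floor below 0.008 m and z of cap in the frame of cleaner below 0.096 m and angle between the x axis of cap and the x axis of cleaner, either way round below 0.5 rad), for 0.05 s.
3. the cap is turned free of the teeth while still on the neck (angle between the x axis of cap and the x axis of cleaner, either way round above 0.65 rad and z of cap in the frame of cleaner below 0.106 m and horizontal distance between cap and cleaner below 0.01 m).
At the end, for the whole second after the job is handed in: The fingers hold the cap still, upright (15 degrees), its skirt 30 to 110 mm above the bottle's rim, within 30 mm of straight above it and off it; the bottle stands still, untouched, upright (4 degrees) on the floor of the green-plated well (3 mm in height, 8 mm from its centre) (z of cap in the frame of cleaner between 0.146 and 0.226 m and horizontal distance between cap and cleaner below 0.03 m and angle between cap's own z axis and vertical below 0.26 rad and linear speed of each of cap, cleaner below 0.03 m/s and contact force between the fingers and cap above 1 N and contact force between cap and cleaner below 0.05 N and horizontal distance between cleaner and well_green_floor below 0.008 m and z of cleaner in the frame of well_green_floor below 0.003 m and angle between cleaner's own z axis and vertical below 0.07 rad and contact force between each of the arm, the fingers and cleaner below 0.1 N); the arm keeps its last pose, push and grip.
It fails at once if the bottle is dropped (falls faster than 0.6 m/s while not held) (linear speed of cleaner above 0.6 m/s and contact force between the fingers and cleaner below 0.1 N and contact force between the fingers and cap below 0.1 N).
It fails at once if the bottle is tipped by more than 35 degrees (angle between cleaner's own z axis and vertical above 0.6 rad).
It fails at once if the oil bottle is moved by more than 20 mm (distance of oil from where it was at the start of the episode above 0.02 m).
It fails at once if the truck, a wheel or the wrench is moved by more than 30 mm (distance of any of truck, wheel_a, wheel_b, wrench from where it was at the start of the episode above 0.03 m).
It also fails if it takes over 61 s, if anything falls off the work surface, if the arm or the gripper's body presses on something with over 40 N, if the wrist force passes 120 N, or if a joint passes its speed limit or range.

## Working session

There is one attempt and no reset: what is moved stays moved. The work goes in short steps, Python scripts to look and compute and a shell command to move; the robot and the scene stay as the last step left them, time stands still between calls to the robot, and variables do not carry over. Pictures are saved under pics/ and viewed, at most 10 in all, crops included, and the job is handed in when it is done.

```bash
mkdir -p pics
cat > h.py <<'E'
import numpy as np, cv2
from plant import ctrl
from scipy.spatial.transform import Rotation as R
def cam(n):
    s=ctrl.get_state(); c=ctrl.read_camera(n)
    if n=="wrist":
        T=np.eye(4); T[:3,:3]=R.from_quat(s["tcp_rot"]).as_matrix(); T[:3,3]=s["eef_pos"]
        M=T@np.array(c["tool_from_camera"])
    else:
        M=np.eye(4); r=np.array(c["rotation"])
        M[:3,:3]=r if r.shape==(3,3) else R.from_quat(r).as_matrix(); M[:3,3]=c["xyz"]
    c["M"]=M; return c
def ray(c,u,v):
    K=np.array(c["camera_matrix"]); d=np.array([(u-K[0,2])/K[0,0],-(v-K[1,2])/K[1,1],-1.])
    return c["M"][:3,3],c["M"][:3,:3]@d
def onz(c,u,v,z):
    o,d=ray(c,u,v); return o+d*(z-o[2])/d[2]
def cloud(c):
    v,u=np.mgrid[:384,:512]; K=np.array(c["camera_matrix"]); D=c["depth"]
    p=np.stack([(u-K[0,2])/K[0,0]*D,-(v-K[1,2])/K[1,1]*D,-D],-1)
    return p@c["M"][:3,:3].T+c["M"][:3,3]
E
python3 - <<'E'
from h import *
print(ctrl.get_state())
ims=[]
for n in("scene","top"):
    c=cam(n); print(n,{k:v for k,v in c.items() if k not in("img","depth","M")}, (c["depth"]>0).mean())
    np.savez(f"{n}.npz",**{k:c[k] for k in("img","depth","M","camera_matrix")})
    cv2.imwrite(f"pics/{n}0.png",cv2.resize(c["img"][...,::-1],(800,600)))
E
```

```text
{'time': 0.0, 'qpos': array([-1.38999504e+00,  2.87191522e-01,  1.57820387e+00, -1.19607651e-05,
        1.27857904e+00, -1.50004255e-01]), 'dq': array([-0.00164463, -0.00163861, -0.00079027,  0.00057734,  0.00190199,
        0.00092135]), 'joint_efforts': array([-6.17782116e-04, -4.05978692e+01, -2.92625624e+01, -1.11870556e-04,
        5.79762709e-03,  1.42305794e-06]), 'eef_pos': array([ 0.21914516, -0.63773383,  0.22991538]), 'tcp_rot': array([ 9.86351135e-01,  1.64651206e-01, -2.40613030e-05, -1.19065848e-03]), 'contact_force': array([0.27882364, 0.13718588, 0.20802718]), 'wrist_torque': array([ 0.03013942,  0.05044562, -0.02991051]), 'finger_force': 0.0, 'opening': 1.0003579040639774}
scene {'camera_matrix': array([[353.11097611,   0.        , 253.33606704],
       [  0.        , 353.11097611, 192.6917583 ],
       [  0.        ,   0.        ,   1.        ]]), 'xyz': array([0.92497413, 0.20587692, 0.71499538]), 'rotation': array([0.13685025, 0.27995899, 0.85544477, 0.41365349])} 0.9959462483723959
top {'camera_matrix': array([[485.28318214,   0.        , 268.32426044],
       [  0.        , 485.28318214, 192.32318876],
       [  0.        ,   0.        ,   1.        ]]), 'xyz': array([ 0.32139158, -0.07913838,  1.24782549]), 'rotation': array([ 0.07633829, -0.07135783, -0.70092773,  0.70553585])} 0.9959055582682291
```

View pics/scene0.png

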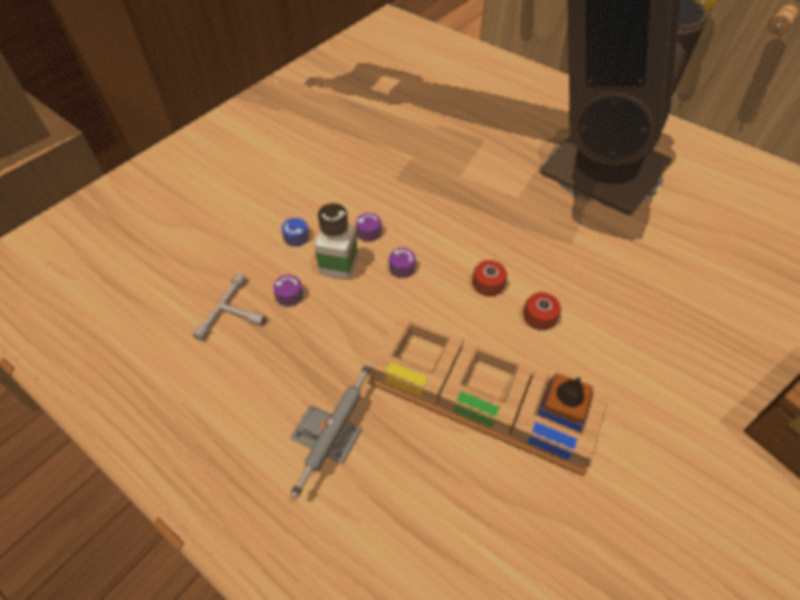

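View pics/top0.png

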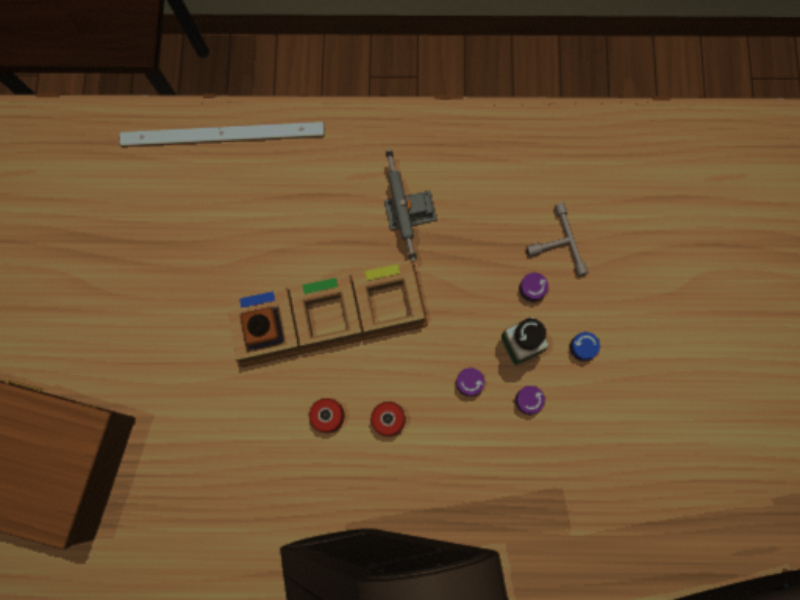

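The scene view shows the bottle at about (335,240) among three purple and one blue look-alike caps. The green well at about (490,380) lies between the yellow and blue wells. In the top view the bottle is at about (527,337) and the green well at (326,315).

Run:
```python
from h import *
S={n:dict(np.load(n+".npz")) for n in("scene","top")}
P={n:cloud(c) for n,c in S.items()}
b0=onz(S["top"],527*.64,337*.64,.1)[:2]
for n in S:
    p=P[n].reshape(-1,3); hsv=cv2.cvtColor(S[n]["img"],cv2.COLOR_RGB2HSV); 
    near=p[np.linalg.norm(p[:,:2]-b0,axis=1)<.06]
    top=near[near[:,2]>.118]; body=near[(near[:,2]>.035)&(near[:,2]<.083)]
    print(n,"cap",top.mean(0).round(4),np.ptp(top,0).round(3),len(top))
    print(" body",cv2.minAreaRect(body[:,:2].astype(np.float32)*1000),len(body), near[:,2].max())
    for nm,lo,hi in(("green",45,80),("yellow",24,34),("blue",105,125)):
        m=cv2.inRange(hsv,(lo,120,60),(hi,255,255)).reshape(-1)>0
        q=p[m&(p[:,2]>.042)&(p[:,2]<.052)]
        q=q[(q[:,0]>.2)]
        if nm!="blue": q=q[np.linalg.norm(q[:,:2]-b0,axis=1)>.1]
        print(" ",nm,q.mean(0).round(4),len(q),cv2.minAreaRect(q[:,:2].astype(np.float32)*1000))
both=np.concatenate([P[n].reshape(-1,3) for n in S])
q=both[(np.linalg.norm(both[:,:2]-b0,axis=1)<.06)&(both[:,2]>.035)&(both[:,2]<.083)]
print("both body",cv2.minAreaRect(q[:,:2].astype(np.float32)*1000))
# rack top
c=S["top"]; p=P["top"].reshape(-1,3); g=onz(c,326*.64,315*.64,.046)
r=p[(np.linalg.norm(p[:,:2]-g[:2],axis=1)<.19)&(p[:,2]>.040)&(p[:,2]<.052)]
print("rack",g,cv2.minAreaRect(r[:,:2].astype(np.float32)*1000),r[:,2].mean())
# obstacles
for nm,u,v,z in(("pA",534,287,.025),("pB",470,382,.025),("pC",530,401,.025),("blu",585,346,.025),("wrench",545,248,.01),("w1",326,415,.034),("w2",388,419,.034)):
    print(nm,onz(c,u*.64,v*.64,z).round(3), P["top"][int(v*.64),int(u*.64)].round(3))
```

```text
scene cap [ 0.5163 -0.2372  0.125 ] [0.044 0.043 0.011] 240
 body ((514.7633666992188, -238.1431884765625), (55.835018157958984, 53.98748016357422), 23.691822052001953) 442 0.12891740867137225
  green [0.6027 0.0908 0.0464] 146 ((602.3759155273438, 90.60490417480469), (13.77389144897461, 52.542808532714844), 12.107458114624023)
  yellow [0.6211 0.0139 0.0463] 172 ((616.162841796875, 41.632442474365234), (19.7789363861084, 158.6181182861328), 13.602728843688965)
  blue [0.5744 0.1916 0.0469] 183 ((571.07666015625, 190.4118194580078), (30.217784881591797, 51.85326385498047), 12.585912704467773)
top cap [ 0.5116 -0.2376  0.1249] [0.044 0.045 0.013] 292
 body ((511.7464294433594, -237.11691284179688), (54.69651794433594, 53.79963302612305), 25.309906005859375) 249 0.13094535197855262
  green [0.6013 0.0939 0.0462] 117 ((600.99462890625, 93.60437774658203), (16.02223014831543, 54.89188003540039), 14.586251258850098)
  yellow [ 0.6231 -0.0024  0.0464] 137 ((614.079833984375, 39.83330154418945), (18.865890502929688, 154.4436798095703), 13.605175018310547)
  blue [0.5778 0.1947 0.0464] 107 ((578.142578125, 194.51353454589844), (14.060226440429688, 52.72133255004883), 11.751631736755371)
both body ((513.2366943359375, -237.57809448242188), (58.17672348022461, 56.24925231933594), 23.691822052001953)
rack [0.55177433 0.0807513  0.046     ] ((516.3475341796875, 56.41780090332031), (258.712646484375, 334.6417236328125), 23.571186065673828) 0.04527989846048945
pA [ 0.605 -0.259  0.025] [ 0.606 -0.257  0.029]
pB [ 0.447 -0.152  0.025] [ 0.448 -0.15   0.03 ]
pC [ 0.418 -0.248  0.025] [ 0.419 -0.247  0.029]
blu [ 0.507 -0.34   0.025] [ 0.508 -0.338  0.025]
wrench [ 0.676 -0.282  0.01 ] [ 0.679 -0.28   0.006]
w1 [0.393 0.077 0.034] [0.394 0.079 0.03 ]
w2 [ 0.387 -0.021  0.034] [ 0.387 -0.021  0.035]
```

```bash
python3 -m pendant '[{"dx":5,"dy":-3.5,"dz":-2,"twist":-2},{"dx":10,"dy":-7,"dz":-4,"twist":-5},{"dx":15,"dy":-10.5,"dz":-4,"twist":-5},{"dx":20,"dy":-14,"dz":-4,"twist":-5},{"dx":25,"dy":-17.5,"dz":-4,"twist":-5},{"dx":30,"dy":-21,"dz":-4,"twist":-5},{"dx":35,"dy":-24.5,"dz":-4,"twist":-5},{"dx":39,"dy":-27.2,"dz":-4,"twist":-5},{"dx":40.8,"dy":-28.3,"dz":-4,"twist":-5},{"dx":40.8,"dy":-28.3,"dz":-4,"twist":-5}]' 100 40
python3 - <<'E'
from h import *
c=cam("wrist"); print(c["tool_from_camera"]); print(c["camera_matrix"])
np.savez("w1.npz",**{k:c[k] for k in("img","depth","M","camera_matrix")})
cv2.imwrite("pics/w1.png",c["img"][...,::-1])
p=cloud(c).reshape(-1,3)
near=p[np.linalg.norm(p[:,:2]-[.513,-.237],axis=1)<.06]
t=near[(near[:,2]>.121)&(near[:,2]<.14)]; print(len(t),t.mean(0),t[:,2].std(),cv2.minEnclosingCircle(t[:,:2].astype(np.float32)))
b=near[(near[:,2]>.04)&(near[:,2]<.085)]; print(len(b),cv2.minAreaRect(b[:,:2].astype(np.float32)*1000))
E
```

```text
time: 1.35
eef_pos: [0.5136, -0.2369, 0.2708]
tcp_rot: [0.978, 0.209, -0.0, -0.0]
contact_force: [-0.1, -0.6, 0.0]
opening: 0.999
finger_force: 0.0
[[ 9.74318071e-04  9.63135282e-01  2.69015761e-01  6.98784076e-02]
 [ 9.99999169e-01 -7.11275645e-04 -1.07526262e-03 -2.87598284e-04]
 [-8.44279009e-04  2.69016585e-01 -9.63135174e-01 -1.42168779e-01]
 [ 0.00000000e+00  0.00000000e+00  0.00000000e+00  1.00000000e+00]]
[[329.93188124   0.         254.8482919 ]
 [  0.         329.93188124 190.35707068]
 [  0.           0.           1.        ]]
1905 [ 0.51547965 -0.23810332  0.12563866] 0.0008779627779822864 ((0.5147749781608582, -0.23844286799430847), 0.022801999002695084)
989 ((515.003662109375, -237.99163818359375), (53.6856689453125, 53.671485900878906), 25.4555721282959)
```

View pics/w1.png

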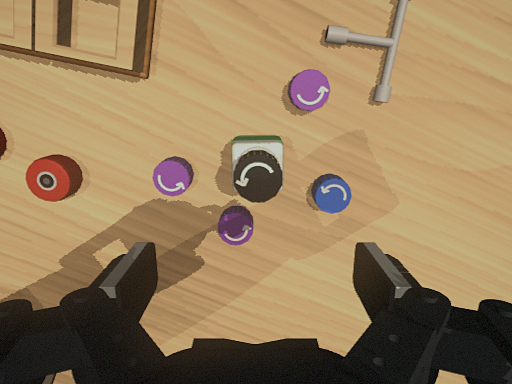

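The wrist view shows the black cap centred at about (258,175), square to the fingers, with the purple and blue caps well below finger level. I'll descend and grip the black cap.

```bash
python3 -m pendant '[{"dx":0.1,"dy":0.2,"dz":4,"twist":-1.3},{"dx":0.1,"dy":0.2,"dz":8,"twist":-1.3},{"dx":0.1,"dy":0.2,"dz":12,"twist":-1.3},{"dx":0.1,"dy":0.2,"dz":15,"twist":-1.3},{"dx":0.1,"dy":0.2,"dz":16.5,"twist":-1.3},{"dx":0.1,"dy":0.2,"dz":17.5,"twist":-1.3},{"dx":0.1,"dy":0.2,"dz":17.5,"twist":-1.3}]' 100 50 && python3 -m pendant '[{"dx":0},{"dx":0},{"dx":0},{"dx":0},{"dx":0},{"dx":0},{"dx":0},{"dx":0}]' 0 50
```

```text
time: 2.28
eef_pos: [0.5149, -0.2401, 0.0965]
tcp_rot: [0.976, 0.218, -0.0, 0.0]
contact_force: [-0.5, -0.8, -0.1]
opening: 1.004
finger_force: 0.0$[0]: bad value
```

```bash
python3 -m pendant '[{"dx":0,"dy":0,"dz":0,"twist":0},{"dx":0,"dy":0,"dz":0,"twist":0},{"dx":0,"dy":0,"dz":0,"twist":0},{"dx":0,"dy":0,"dz":0,"twist":0},{"dx":0,"dy":0,"dz":0,"twist":0},{"dx":0,"dy":0,"dz":0,"twist":0},{"dx":0,"dy":0,"dz":0,"twist":0},{"dx":0,"dy":0,"dz":0,"twist":0}]' 0 50
```

```text
time: 3.28
eef_pos: [0.5152, -0.2396, 0.0965]
tcp_rot: [0.976, 0.219, 0.0, 0.0]
contact_force: [0.6, 1.9, 6.3]
opening: 0.504
finger_force: 52.8
```

```bash
python3 -m pendant '[{"dx":0,"dy":0,"dz":-1,"twist":0},{"dx":0,"dy":0,"dz":-3,"twist":0},{"dx":0,"dy":0,"dz":-6,"twist":0},{"dx":0.8,"dy":-3,"dz":-9,"twist":1},{"dx":2,"dy":-7,"dz":-9,"twist":4},{"dx":3.2,"dy":-11.5,"dz":-9,"twist":8},{"dx":4.5,"dy":-16,"dz":-9,"twist":11.3},{"dx":5.7,"dy":-20.5,"dz":-9,"twist":11.3},{"dx":7,"dy":-25,"dz":-9,"twist":11.3},{"dx":8,"dy":-28,"dz":-9,"twist":11.3}]'
python3 -m pendant '[{"dx":0.2,"dy":-0.6,"dz":0,"twist":0},{"dx":0.2,"dy":-1,"dz":0,"twist":0},{"dx":0.2,"dy":-1,"dz":0,"twist":0},{"dx":0.2,"dy":-1,"dz":0,"twist":0}]'
python3 - <<'E'
from h import *
c=cam("wrist")
np.savez("w2.npz",**{k:c[k] for k in("img","depth","M","camera_matrix")})
cv2.imwrite("pics/w2.png",c["img"][...,::-1])
P=cloud(c); hsv=cv2.cvtColor(c["img"],cv2.COLOR_RGB2HSV); p=P.reshape(-1,3)
m=cv2.inRange(hsv,(45,110,50),(80,255,255)).reshape(-1)>0
q=p[m&(p[:,2]>.042)&(p[:,2]<.052)&(p[:,0]>.57)]; print(len(q),q.mean(0),cv2.minAreaRect(q[:,:2].astype(np.float32)*1000))
f=p[(np.linalg.norm(p[:,:2]-[.5617,.082],axis=1)<.05)&(p[:,2]>.011)&(p[:,2]<.022)]
print("floor",len(f),f.mean(0),cv2.minAreaRect(f[:,:2].astype(np.float32)*1000))
E
```

```text
time: 4.53
eef_pos: [0.467, 0.0493, 0.1868]
tcp_rot: [0.993, 0.122, 0.0, 0.0]
contact_force: [-0.1, 0.0, -3.2]
opening: 0.501
finger_force: 52.3
time: 5.03
eef_pos: [0.4675, 0.0571, 0.1863]
tcp_rot: [0.993, 0.121, -0.0, 0.0]
contact_force: [0.0, -0.1, -3.7]
opening: 0.507
finger_force: 52.3
1063 [0.60055109 0.09136305 0.04636406] ((600.5535888671875, 91.78636169433594), (10.799519538879395, 55.24586486816406), 13.188033103942871)
floor 4918 [0.55591736 0.08166989 0.01574667] ((554.790283203125, 81.41043090820312), (60.36105728149414, 60.26776885986328), 13.051342010498047)
```

View pics/w2.png

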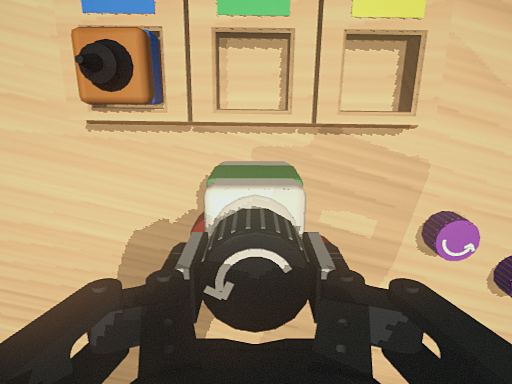

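The wrist view shows the bottle hanging straight in the fingers at about (255,200), and the empty green well at (253,70) dead ahead. The floor fit is a clean 60x60 mm square. Next I move over it and lower.

```bash
python3 -m pendant '[{"dx":3,"dy":0,"dz":0,"twist":0.8},{"dx":6,"dy":-0.2,"dz":0,"twist":0.8},{"dx":8.5,"dy":-0.3,"dz":0,"twist":0.8},{"dx":9.1,"dy":-0.3,"dz":0,"twist":0.8},{"dx":9.1,"dy":-0.3,"dz":1,"twist":0.8},{"dx":9.1,"dy":-0.3,"dz":2.5,"twist":0.8},{"dx":9.1,"dy":-0.3,"dz":4,"twist":0.8},{"dx":9.1,"dy":-0.3,"dz":5.2,"twist":0.8},{"dx":9.1,"dy":-0.3,"dz":6.2,"twist":0.8},{"dx":9.1,"dy":-0.3,"dz":6.6,"twist":0.8}]'
python3 -m pendant '[{"dx":0,"dy":0,"dz":0.1,"twist":0},{"dx":0,"dy":0,"dz":0.2,"twist":0},{"dx":0,"dy":0,"dz":0.2,"twist":0}]'
```

```text
time: 6.32
eef_pos: [0.5546, 0.0828, 0.1194]
tcp_rot: [0.993, 0.115, -0.001, -0.0]
contact_force: [-0.2, 0.4, -3.3]
opening: 0.505
finger_force: 52.4
time: 6.7
eef_pos: [0.5553, 0.0828, 0.1187]
tcp_rot: [0.993, 0.115, 0.0, 0.0]
contact_force: [0.4, 0.6, -2.0]
opening: 0.504
finger_force: 52.4
```

```bash
python3 -m pendant '[{"dx":0,"dy":0.1,"dz":0.1,"twist":0},{"dx":0,"dy":0.1,"dz":0.2,"twist":0},{"dx":0,"dy":0.1,"dz":0.2,"twist":0}]'; python3 -m pendant '[{"dx":0,"dy":0,"dz":0.1,"twist":0},{"dx":0,"dy":0,"dz":0.2,"twist":0},{"dx":0,"dy":0,"dz":0.2,"twist":0}]'
```

```text
time: 7.08
eef_pos: [0.5551, 0.0818, 0.1162]
tcp_rot: [0.993, 0.115, -0.0, -0.0]
contact_force: [0.8, 0.1, -3.0]
opening: 0.506
finger_force: 52.4
time: 7.45
eef_pos: [0.5551, 0.0818, 0.1142]
tcp_rot: [0.993, 0.115, -0.0, -0.0]
contact_force: [-0.0, 0.4, -3.3]
opening: 0.504
finger_force: 52.4
```

```bash
python3 -m pendant '[{"dx":0,"dy":0,"dz":0.1,"twist":0},{"dx":0,"dy":0,"dz":0.1,"twist":0}]'; python3 -m pendant '[{"dx":0,"dy":0,"dz":0.1,"twist":0},{"dx":0,"dy":0,"dz":0.1,"twist":0}]'
```

```text
time: 7.7
eef_pos: [0.5554, 0.0818, 0.1136]
tcp_rot: [0.993, 0.115, 0.0, -0.0]
contact_force: [-0.0, 0.3, -2.1]
opening: 0.506
finger_force: 52.6
time: 7.95
eef_pos: [0.5558, 0.082, 0.1135]
tcp_rot: [0.993, 0.115, 0.001, -0.0]
contact_force: [-1.6, 1.2, 3.4]
opening: 0.504
finger_force: 53.0
```

```bash
python3 -m pendant '[{"dx":0,"dy":0,"dz":-0.05,"twist":0},{"dx":0,"dy":0,"dz":-0.05,"twist":0},{"dx":0,"dy":0,"dz":-0.05,"twist":0},{"dx":0,"dy":0,"dz":-0.05,"twist":0}]'
python3 - <<'E'
from h import *
c=cam("wrist"); s=ctrl.get_state(); print(s["eef_pos"],s["contact_force"])
cv2.imwrite("pics/w3.png",c["img"][...,::-1])
p=cloud(c).reshape(-1,3)
# side faces / shoulder heights of bottle and rack top
n=p[np.linalg.norm(p[:,:2]-[.5548,.0814],axis=1)<.055]
h=cv2.cvtColor(c["img"],cv2.COLOR_RGB2HSV).reshape(-1,3)
r=p[(np.linalg.norm(p[:,:2]-[.5548,.0814],axis=1)>.06)&(np.linalg.norm(p[:,:2]-[.5548,.0814],axis=1)<.12)&(abs(p[:,2]-.046)<.006)]
print("rack top z",np.median(r[:,2])); b=n[(n[:,2]>.06)&(n[:,2]<.105)]
print(np.histogram(b[:,2],bins=np.arange(.06,.107,.003))); print(cv2.minAreaRect(b[:,:2].astype(np.float32)*1000))
E
```

```text
time: 8.45
eef_pos: [0.5554, 0.0819, 0.1131]
tcp_rot: [0.993, 0.115, 0.0, -0.0]
contact_force: [-1.2, 1.7, 4.0]
opening: 0.502
finger_force: 53.1
[0.55542015 0.08186272 0.11305464] [-1.99242205  0.47539441  3.80721214]
rack top z 0.04561565194508477
(array([  89,  101,   96,   99,  142,  182,  120,  120,  116,  190,  512,
       1642,  496,  524,   43]), array([0.06 , 0.063, 0.066, 0.069, 0.072, 0.075, 0.078, 0.081, 0.084,
       0.087, 0.09 , 0.093, 0.096, 0.099, 0.102, 0.105]))
((567.6143798828125, 85.66338348388672), (28.87249183654785, 54.49578857421875), 12.761667251586914)
```

View pics/w3.png

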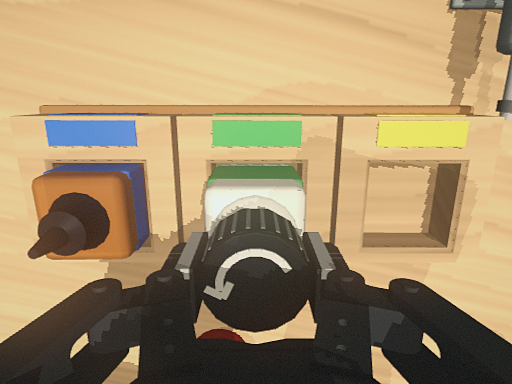

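The bottle is seated: its shoulder reads about 0.096 m and the rack top 0.0456 m, with the label square in the well at (255,185). The support force of about 4 N means the cap isn't pressed yet. Now I press.

```bash
python3 -m pendant '[{"dx":0,"dy":0,"dz":0.2,"twist":0},{"dx":0,"dy":0,"dz":0.35,"twist":0},{"dx":0,"dy":0,"dz":0.35,"twist":0},{"dx":0,"dy":0,"dz":0.35,"twist":0}]' - 60
```

```text
time: 9.0
eef_pos: [0.5557, 0.0819, 0.1103]
tcp_rot: [0.993, 0.115, 0.0, -0.0]
contact_force: [-2.6, 1.4, 7.2]
opening: 0.5
finger_force: 61.6
```

```bash
python3 -m pendant '[{"dx":0,"dy":0,"dz":0.1,"twist":0},{"dx":0,"dy":0,"dz":0.15,"twist":0},{"dx":0,"dy":0,"dz":0.15,"twist":0}]'
```

```text
time: 9.38
eef_pos: [0.5558, 0.0819, 0.1092]
tcp_rot: [0.993, 0.115, 0.001, -0.0]
contact_force: [-2.8, 1.8, 8.5]
opening: 0.499
finger_force: 61.8
```

```bash
python3 -m pendant '[{"dx":0,"dy":0,"dz":0.04,"twist":-5},{"dx":0,"dy":0,"dz":0.04,"twist":-14},{"dx":0,"dy":0,"dz":0.04,"twist":-23},{"dx":0,"dy":0,"dz":0.04,"twist":-32},{"dx":0,"dy":0,"dz":0.04,"twist":-41},{"dx":0,"dy":0,"dz":0.04,"twist":-50},{"dx":0,"dy":0,"dz":0.04,"twist":-59},{"dx":0,"dy":0,"dz":0.04,"twist":-68},{"dx":0,"dy":0,"dz":0.04,"twist":-76},{"dx":0,"dy":0,"dz":0.04,"twist":-82}]'
python3 - <<'E'
from h import *
s=ctrl.get_state(); print(s["wrist_torque"])
c=cam("wrist"); cv2.imwrite("pics/w4.png",c["img"][...,::-1])
E
```

```text
time: 10.62
eef_pos: [0.5555, 0.0819, 0.109]
tcp_rot: [0.673, 0.739, 0.0, -0.0]
contact_force: [-4.5, 1.8, 11.1]
opening: 0.502
finger_force: 62.1
[ 0.23099745  0.78671062 -0.11372783]
```

View pics/w4.png

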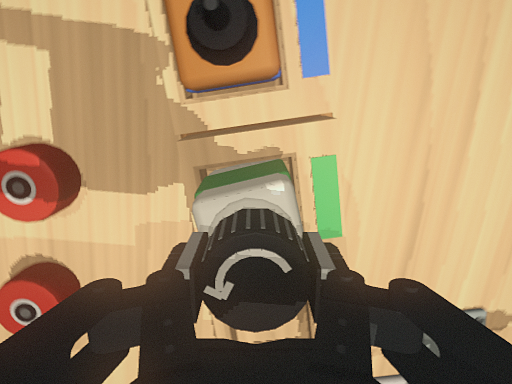

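The wrist view shows the cap still square in the fingers at about (255,265). The bottle is stopped against the well walls at about (247,195), turned roughly 7°, so the relative turn is about 75°. I'll ease up and lift.

```bash
python3 -m pendant '[{"dx":0,"dy":0,"dz":-0.2,"twist":0},{"dx":0,"dy":0,"dz":-0.5,"twist":0},{"dx":0,"dy":0,"dz":-1,"twist":0},{"dx":0,"dy":0,"dz":-2,"twist":0},{"dx":0,"dy":0,"dz":-3.5,"twist":0},{"dx":0,"dy":0,"dz":-5,"twist":0},{"dx":0,"dy":0,"dz":-6.5,"twist":0},{"dx":0,"dy":0,"dz":-7.8,"twist":0},{"dx":0,"dy":0,"dz":-8.3,"twist":0},{"dx":0,"dy":0,"dz":-8.3,"twist":0}]'
python3 - <<'E'
from h import *
c=cam("scene"); cv2.imwrite("pics/s5.png",cv2.resize(c["img"][140:320,180:420][...,::-1],(800,600)))
p=cloud(c).reshape(-1,3); n=p[np.linalg.norm(p[:,:2]-[.5548,.0814],axis=1)<.045]
w=cam("wrist"); cv2.imwrite("pics/w5.png",w["img"][...,::-1])
q=cloud(w).reshape(-1,3); q=q[np.linalg.norm(q[:,:2]-[.5548,.0814],axis=1)<.045]
for k in(n,q): print(np.histogram(k[:,2],bins=np.arange(.04,.24,.01)))
m=q[(q[:,2]>.126)&(q[:,2]<.138)]; print("rim",len(m),m.mean(0),ctrl.get_state()["contact_force"])
E
```

```text
time: 11.92
eef_pos: [0.5553, 0.0818, 0.1908]
tcp_rot: [0.675, 0.738, 0.0, 0.0]
contact_force: [1.2, -0.3, -0.6]
opening: 0.507
finger_force: 60.9
(array([469,  65,  61,  78,  74, 292, 147,  22,  64, 121,   0,   0,   0,
         0,   0,  34,  58, 127,  16]), array([0.04, 0.05, 0.06, 0.07, 0.08, 0.09, 0.1 , 0.11, 0.12, 0.13, 0.14,
       0.15, 0.16, 0.17, 0.18, 0.19, 0.2 , 0.21, 0.22, 0.23]))
(array([ 2305,   105,   120,   178,   183,  1779,   816,   140,   402,
         608,     0,     0,     0,     0,     2,   723,  1401, 10479,
        1680]), array([0.04, 0.05, 0.06, 0.07, 0.08, 0.09, 0.1 , 0.11, 0.12, 0.13, 0.14,
       0.15, 0.16, 0.17, 0.18, 0.19, 0.2 , 0.21, 0.22, 0.23]))
rim 668 [0.55402251 0.08764919 0.13148192] [ 0.09922666 -0.27138073 -0.96737916]
```

View pics/s5.png

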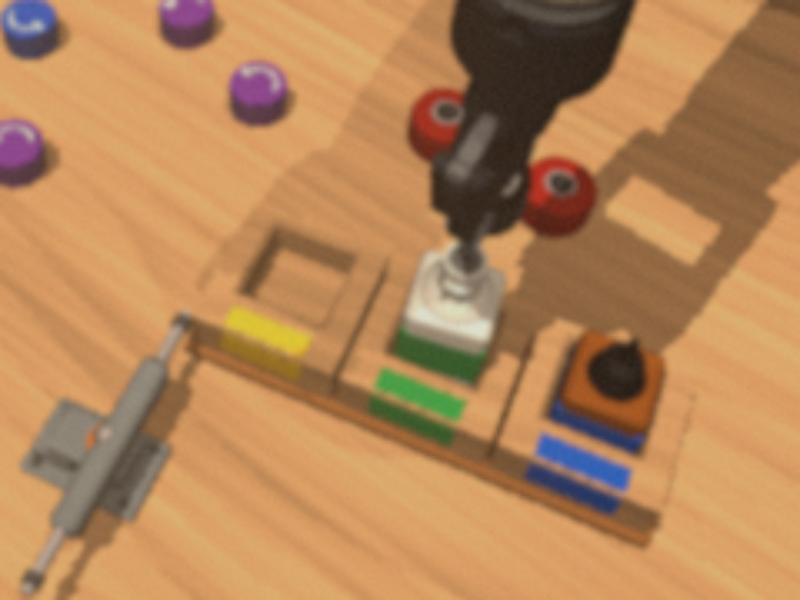

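View pics/w5.png

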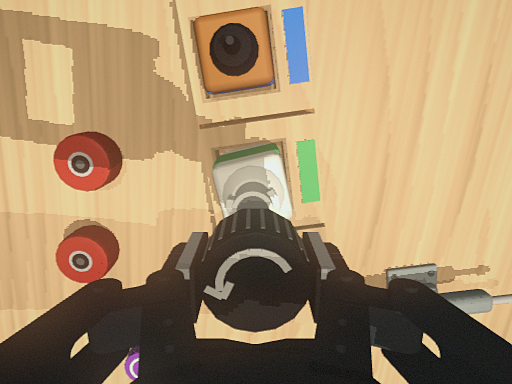

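The scene crop shows the bottle standing in the green well with its white neck bare at about (460,280). In the wrist view the cap is held level at (255,265) with clear air to the rim at z ≈ 0.132. I'll let it settle and hand in.

```bash
python3 -m pendant '[{"dx":0,"dy":0,"dz":0,"twist":0},{"dx":0,"dy":0,"dz":0,"twist":0},{"dx":0,"dy":0,"dz":0,"twist":0},{"dx":0,"dy":0,"dz":0,"twist":0}]' && python3 -c "
from plant import ctrl
print(ctrl.sign_off())"
```

```text
time: 12.52
eef_pos: [0.5552, 0.0818, 0.1904]
tcp_rot: [0.675, 0.738, -0.0, -0.0]
contact_force: [-0.0, 0.4, -1.7]
opening: 0.507
finger_force: 60.9
the job is handed in; nothing more can be done
None
```

I handed the job in at about 12.5 s: the bottle is seated in the green-plated well, its cap pressed, turned about 75° and lifted off, and the gripper is holding the cap upright about 6 cm above the mouth; sign-off returned no verdict.

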